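# Pack spacer discs in the slotted tube up to the line and square them

### The arm

A 6-joint arm with a two-finger parallel gripper is mounted at the origin on a cart in front of the work surface, level with it; the furniture and walls round the work are solid. World frame = base frame: x ahead of the robot, y to its left, z up, the work surface at z = 0. Lengths are in m, angles in degrees, forces in N, time in s.
With the tool pointing down it reaches from about 0.35 to 0.975 m from the base axis. Payload 4.9 kg.
Tool frame: the origin (TCP) lies between the finger pads; the fingertips stand 17 mm ahead of it and the grasp point (between the pads) lies 2 mm behind it; z points along the fingers, y is the direction in which the jaws open and shut (so a half turn about z gives the same grasp; the last joint's range is limited). The gripper opens to 85 mm and grips with 20 to 120 N. Pads are 22 mm wide; open, the fingers measure 114 mm over their backs; the gripper's body (76 mm by 85 mm) begins 54 mm behind the grasp point. The pads swing forward as they close: fully open they stand 13 mm farther back than shut.
Start: joints at [-81.475, 3.019, 92.412, -0, 84.569, -6.818], TCP at [0.165, -0.603, 0.248] pointing down, gripper open.
Joint ranges: [-172.51, 172.51], [-57.92, 126.97], [3.15, 148.05], [-58.71, 238.71], [5.1, 150.11], [-179.66, 179.66]. Speed limits (degrees/s): [147.25, 147.25, 180, 180, 180, 180].

### API

Orientations are given as a 3x3 rotation matrix whose columns are the frame's x, y, z axes.
In Python, from plant import arm gives the robot as it stands. The module is installed in compiled form; this text tells all that it offers.
- The arm moves only by the tool drive_tool, never from a script. Its argument "series" is text: rows parted by semicolons, each of 4 numbers parted by spaces: the shift along the tool's x, y, z normalised to -1 to 1, where 1 is 0.3 m, then the turn about the tool's z normalised to -1 to 1, where 1 is 45 degrees. A call has 1 to 20 rows; each row shifts and turns the commanded pose from where the row before left it, along the tool's axes as they then stand; what a row does not reach is not made up. A row lasts 1/8 s, in which the tool goes at most 62.5 mm and 10.7 degrees, less where a joint would pass 70% of its speed; a pose out of reach is approached as far as the arm can. A call with a number of a shift or a turn outside -1 to 1 is refused whole. A call with a gripper value outside its range is refused whole. "gripper" is the opening in per cent of the stroke, from 0 (shut) to 100 (fully open), set as the call begins (left out, the last holds). The fingers move at their own pace and stop on an object; "force" is the grip in N (left out, the last holds). Time passes only in rows, so rows that do not move let the fingers close. It gives the time, the measured TCP pose, the force and the opening at its end, in the units of the state.
- arm.state(): the state, without advancing time (a new reading comes with each control period).
- arm.get_image(name): name is "scene" or "top" or "wrist"; returns a dict with "image" (384x512x3 uint8, red, green, blue), "camera_matrix" (3x3 intrinsics, pixels), "k1" (the pictures are not rectified: a ray, as slopes to the right and down, at radius r is drawn at 1 + k1 r^2 times it, then the intrinsics apply), "eye" and "orientation" of the camera in the world. Camera axes: x right, y down, z forward; pixel columns grow to the right and rows downward; lengths in m; the calibration is good to about 2 mm. A picture is of the moment at which its call begins. There is no depth.
- arm.close_job(): hands the job in, once; it reports no verdict.
The state is a dict: "time": time; "qpos": joint angles; "qd": joint speeds; "joint_efforts": joint torques, N m; "tcp_pos": TCP position; "tool_rot": TCP orientation; "ft_force": force on the tool from outside, world axes, zero at the start; "wrist_torque": the same for the moment, N m; "finger_gap": finger opening in m.
Only numpy, scipy, OpenCV 4.12 (cv2) and the standard library are available. Lean on these libraries where they do the work, as an engineer would, in place of code of your own. Each camera call takes 0.05 s, during which the arm holds its last target. There are 200 camera calls.

### The job

Take the cover off the slotted tube and set it flat on the worktop clear of the stand, then stack spacer discs flat in the tube until the top of the stack is level with the black line; thick and thin discs may be mixed, and the ones you do not need stay lying on the worktop away from the tube. Then press the treadle down to its stop for a moment to square the stack, let it spring back, and put the cover back on the tube so that it sits flat. Leave the other things where they are.

Things in the scene. Friction and masses are not known exactly. Their poses are not given: they have to be found in the camera images.
- tube_stand: the fixed stand: dark base plate 235 x 100 mm, 10 mm high, with a white slotted tube at one end and a treadle at the other. Origin on the tube's axis at worktop height; +x points from the treadle to the tube, z up (the tube points have the same axes). The plate runs from 185 mm behind the origin to 50 mm before it in x. The stand's place and turn differ from start to start
- tube_floor (a point): centre of the tube's inner floor, 30 mm above the worktop. Tube: 66 mm across inside, wall 5 mm thick, 56 mm from floor to rim. Two opposite full-height slots, 42 mm wide or more, face +y and -y of the stand so that fingers holding a disc by its edge can go right down; a narrow third slot faces -x
- tube_mark (a point): on the tube's axis at the height of the black line round the tube: 48 mm above the tube floor, 8 mm below the rim
- tube_rim (a point): on the tube's axis at the height of the rim, 86 mm above the worktop. The tube measures 76 mm across outside. A microscope and vacuum chamber stand behind the middle of the worktop: cross from side to side in front of them, within 0.5 m of the base. The worktop at x 0.42 to 0.62, y 0.2 to 0.4 and -0.2 to -0.42 is free but for the things listed
- tread_top (a point): middle of the rubber-covered top of the treadle's foot plate (58 x 62 mm), 153 mm from the tube's axis on the stand's -x side, 44 mm above the worktop at rest, 85 mm from the hinge pin
- treadle (a joint): angle of the treadle about its level hinge pin (between foot plate and tube): 0 at rest (up), 0.24 rad fully down on its stop, foot plate about 20 mm lower. A spring holds it up: some 3 N on the foot plate to start, 9 N at the stop. It drives a rubber pusher through the narrow slot, which shoves the discs some 2 mm off centre to the +x wall
- cover_knob (a point): middle of the bright round knob (24 mm across, 22 mm high) on the black cover, a disc 82 mm across and 4 mm thick; under it a boss 56 mm across, 4 mm deep, drops into the tube. The boss's underside is 19 mm below this point. Cover seated on the tube: this point is 15 mm above tube_rim; lying on the worktop: 19 mm up
- thick1_mid (a point): centre, half-way up, of a thick solid aluminium spacer disc, 60 mm across and 16 mm thick, lying flat; the same either way up
- thick2_mid (a point): centre, half-way up, of a thick solid aluminium spacer disc, 60 mm across and 16 mm thick, lying flat; the same either way up
- thick3_mid (a point): centre, half-way up, of a thick solid aluminium spacer disc, 60 mm across and 16 mm thick, lying flat; the same either way up
- thin1_mid (a point): centre, half-way up, of a thin solid aluminium spacer disc, 60 mm across and 8 mm thick, lying flat; the same either way up
- thin2_mid (a point): centre, half-way up, of a thin solid aluminium spacer disc, 60 mm across and 8 mm thick, lying flat; the same either way up
- thin3_mid (a point): centre, half-way up, of a thin solid aluminium spacer disc, 60 mm across and 8 mm thick, lying flat; the same either way up
- window_cap: white-faced black round window cap, 61 mm across, 13 mm high; origin at the centre of its underside; a bystander, to be left alone
- blower_bulb: black rubber blower bulb standing upright, 52 mm across, 90 mm high; origin at the centre of its underside; a bystander, to be left alone
- kf_clamp: small bright hinged ring clamp lying flat, 51 x 73 mm, 13 mm high; origin at the centre of its underside; a bystander, to be left alone
There are look-alikes about, which are no part of the job. Leave any purple look-alike of the part that bears thick2_mid alone.

How it is judged (in metres and radians):
On the way, in this order (a step that is already met when the one before it is completed fails the run):
1. the cover lies flat on the worktop, clear of the tube (horizontal distance between cover_knob and tube_rim above 0.085 m and height (world z) of cover_knob below 0.024 m and angle between the z axis of cover_knob and the z axis of tube_mark, either way round below 0.06 rad), for 0.2 s.
2. discs lie flat in the tube with the top of the stack at the line, all others on the worktop ((((horizontal distance between thick1_mid and tube_mark below 0.006 m and angle between the z axis of thick1_mid and the z axis of tube_mark, either way round below 0.06 rad and z of thick1_mid in the frame of tube_mark below -0.0055 m) and z of thick1_mid in the frame of tube_mark above -0.0105 m) or ((horizontal distance between thick2_mid and tube_mark below 0.006 m and angle between the z axis of thick2_mid and the z axis of tube_mark, either way round below 0.06 rad and z of thick2_mid in the frame of tube_mark below -0.0055 m) and z of thick2_mid in the frame of tube_mark above -0.0105 m) or ((horizontal distance between thick3_mid and tube_mark below 0.006 m and angle between the z axis of thick3_mid and the z axis of tube_mark, either way round below 0.06 rad and z of thick3_mid in the frame of tube_mark below -0.0055 m) and z of thick3_mid in the frame of tube_mark above -0.0105 m) or ((horizontal distance between thin1_mid and tube_mark below 0.006 m and angle between the z axis of thin1_mid and the z axis of tube_mark, either way round below 0.06 rad and z of thin1_mid in the frame of tube_mark below -0.0015 m) and z of thin1_mid in the frame of tube_mark above -0.0065 m) or ((horizontal distance between thin2_mid and tube_mark below 0.006 m and angle between the z axis of thin2_mid and the z axis of tube_mark, either way round below 0.06 rad and z of thin2_mid in the frame of tube_mark below -0.0015 m) and z of thin2_mid in the frame of tube_mark above -0.0065 m) or ((horizontal distance between thin3_mid and tube_mark below 0.006 m and angle between the z axis of thin3_mid and the z axis of tube_mark, either way round below 0.06 rad and z of thin3_mid in the frame of tube_mark below -0.0015 m) and z of thin3_mid in the frame of tube_mark above -0.0065 m)) and ((horizontal distance between thick1_mid and tube_mark below 0.006 m and angle between the z axis of thick1_mid and the z axis of tube_mark, either way round below 0.06 rad and z of thick1_mid in the frame of tube_mark below -0.0055 m) or (horizontal distance between thick1_mid and tube_mark above 0.068 m and height (world z) of thick1_mid below 0.012 m)) and ((horizontal distance between thick2_mid and tube_mark below 0.006 m and angle between the z axis of thick2_mid and the z axis of tube_mark, either way round below 0.06 rad and z of thick2_mid in the frame of tube_mark below -0.0055 m) or (horizontal distance between thick2_mid and tube_mark above 0.068 m and height (world z) of thick2_mid below 0.012 m)) and ((horizontal distance between thick3_mid and tube_mark below 0.006 m and angle between the z axis of thick3_mid and the z axis of tube_mark, either way round below 0.06 rad and z of thick3_mid in the frame of tube_mark below -0.0055 m) or (horizontal distance between thick3_mid and tube_mark above 0.068 m and height (world z) of thick3_mid below 0.012 m)) and ((horizontal distance between thin1_mid and tube_mark below 0.006 m and angle between the z axis of thin1_mid and the z axis of tube_mark, either way round below 0.06 rad and z of thin1_mid in the frame of tube_mark below -0.0015 m) or (horizontal distance between thin1_mid and tube_mark above 0.068 m and height (world z) of thin1_mid below 0.008 m)) and ((horizontal distance between thin2_mid and tube_mark below 0.006 m and angle between the z axis of thin2_mid and the z axis of tube_mark, either way round below 0.06 rad and z of thin2_mid in the frame of tube_mark below -0.0015 m) or (horizontal distance between thin2_mid and tube_mark above 0.068 m and height (world z) of thin2_mid below 0.008 m)) and ((horizontal distance between thin3_mid and tube_mark below 0.006 m and angle between the z axis of thin3_mid and the z axis of tube_mark, either way round below 0.06 rad and z of thin3_mid in the frame of tube_mark below -0.0015 m) or (horizontal distance between thin3_mid and tube_mark above 0.068 m and height (world z) of thin3_mid below 0.008 m))), for 0.3 s.
3. the treadle is fully down and the discs in the tube are pushed against the far wall (all of step 2 and value of joint treadle above 0.215 rad and ((horizontal distance between thick1_mid and tube_mark above 0.068 m and height (world z) of thick1_mid below 0.012 m) or x of thick1_mid in the frame of tube_mark above 0.0005 m) and ((horizontal distance between thick2_mid and tube_mark above 0.068 m and height (world z) of thick2_mid below 0.012 m) or x of thick2_mid in the frame of tube_mark above 0.0005 m) and ((horizontal distance between thick3_mid and tube_mark above 0.068 m and height (world z) of thick3_mid below 0.012 m) or x of thick3_mid in the frame of tube_mark above 0.0005 m) and ((horizontal distance between thin1_mid and tube_mark above 0.068 m and height (world z) of thin1_mid below 0.008 m) or x of thin1_mid in the frame of tube_mark above 0.0005 m) and ((horizontal distance between thin2_mid and tube_mark above 0.068 m and height (world z) of thin2_mid below 0.008 m) or x of thin2_mid in the frame of tube_mark above 0.0005 m) and ((horizontal distance between thin3_mid and tube_mark above 0.068 m and height (world z) of thin3_mid below 0.008 m) or x of thin3_mid in the frame of tube_mark above 0.0005 m)), for 0.2 s.
At the end, for the whole second after the job is handed in: The top of the stack of discs in the tube is within 2.5 mm of the line, every disc in the tube lies flat, every other disc lies on the worktop at least 68 mm (centre) from the tube's axis; the treadle is up (below 0.03 rad); the cover lies flat on the rim within 9 mm of centred, at rest (all of step 2 and horizontal distance between cover_knob and tube_rim below 0.009 m and angle between the z axis of cover_knob and the z axis of tube_mark, either way round below 0.06 rad and z of cover_knob in the frame of tube_rim between 0.012 and 0.018 m and value of joint treadle below 0.03 rad and linear speed of cover below 0.02 m/s); the robot touches nothing.
It fails at once if the window cap is pushed more than 30 mm (distance of window_cap from where it was at the start of the episode above 0.03 m).
It fails at once if the blower bulb is pushed more than 30 mm (distance of blower_bulb from where it was at the start of the episode above 0.03 m).
It fails at once if the kf clamp is pushed more than 30 mm (distance of kf_clamp from where it was at the start of the episode above 0.03 m).
Of thick1, thick2, thick3 only 2 to 3 are there at a start; the rules pass over those that are not, and their reading is None.
Of thin1, thin2, thin3 only 2 to 3 are there at a start; the rules pass over those that are not, and their reading is None.
At some moment in a run one of thick1, thick2, thick3, thin1, thin2, thin3 may be knocked a few centimetres aside while the robot is not near it.
Once in a run the grip may slacken for a moment while it holds something.
It also fails if it takes over 200 s, if anything falls off the work surface, if the arm or the gripper's body presses on something with over 40 N, if the wrist force passes 120 N, or if a joint passes its speed limit or range.

## Working session

There is one attempt and no reset: what is moved stays moved. The work goes in short steps, Python scripts to look and compute and a tool call to move; the robot and the scene stay as the last step left them, time stands still between calls to the robot, and variables do not carry over. Pictures are saved under pics/ and viewed, about 12 in all and at most 16, crops included, and the job is handed in when it is done.

Besides the shell and the picture viewer there is one more tool, called after "Request:" as name(argument=value, ...), one argument or row to a line, values as JSON. drive_tool: Moves the arm, as the interface text tells. Its arguments: {"type":"object","properties":{"series":{"type":"string"},"gripper":{"type":"number"},"force":{"type":"number"}},"required":["series"]}

```bash
mkdir -p pics
cat > h.py <<'E'
import numpy as np, cv2, pickle
from plant import arm
def snap(n,name):
    d=arm.get_image(n); pickle.dump(d,open(f'pics/{name}.pkl','wb'))
    cv2.imwrite(f'pics/{name}.png',d['image'][:,:,::-1]); return d
def load(name): return pickle.load(open(f'pics/{name}.pkl','rb'))
def ray(d,u,v):
    K=np.array(d['camera_matrix']);k=d['k1']
    D=np.array([(u-K[0,2])/K[0,0],(v-K[1,2])/K[1,1]]);s=D.copy()
    for _ in range(30): s=D/(1+k*(s@s))
    return np.array(d['orientation'])@np.array([s[0],s[1],1])
def at(d,u,v,z):
    r=ray(d,u,v);e=np.array(d['eye']);return e+r*(z-e[2])/r[2]
def proj(d,p):
    K=np.array(d['camera_matrix']);c=np.array(d['orientation']).T@(np.array(p)-d['eye'])
    s=c[:2]/c[2];s=s*(1+d['k1']*(s@s));return np.array([K[0,0]*s[0]+K[0,2],K[1,1]*s[1]+K[1,2]])
def crop(d,name,x0,y0,x1,y1,f):
    cv2.imwrite(f'pics/{name}.png',cv2.resize(d['image'][y0:y1,x0:x1,::-1],None,fx=f,fy=f,interpolation=cv2.INTER_CUBIC))
E
python3 - <<'E'
from h import *
np.set_printoptions(precision=4,suppress=True)
a=snap('top','top0');b=snap('scene','scene0')
for d in(a,b):print(d['eye'],d['orientation'],d['camera_matrix'],d['k1'])
im=np.vstack([a['image'],b['image']])
cv2.imwrite('pics/both.png',cv2.resize(np.hstack([a['image'],b['image']])[:,:,::-1],(1024,384))[:, :])
print(arm.state())
crop(a,'top0b',0,0,512,384,1.5)
E
```

```text
[ 0.4601 -0.0228  1.1975] [[ 0.0011 -0.9967  0.0817]
 [-0.9998  0.0006  0.0209]
 [-0.0209 -0.0817 -0.9964]] [[351.8704   0.     263.4175]
 [  0.     351.8704 184.5573]
 [  0.       0.       1.    ]] -0.013926675180230002
[-0.0501  0.6109  1.0023] [[-0.7088 -0.4975  0.5002]
 [-0.7053  0.5125 -0.4897]
 [-0.0127 -0.6999 -0.7141]] [[403.365    0.     265.5993]
 [  0.     403.365  197.1629]
 [  0.       0.       1.    ]] -0.14173991805860603
{'time': 0.1, 'qpos': array([-81.4777,   3.0539,  92.4855,  -0.0014,  84.5692,  -6.8164]), 'qd': array([-0.046 , -0.1236, -0.1053,  0.1119,  0.077 , -0.0426]), 'joint_efforts': array([  0.0008, -39.4904, -37.1361,  -0.0001,   0.004 ,  -0.    ]), 'tcp_pos': array([ 0.1653, -0.6022,  0.2472]), 'tool_rot': array([[ 0.9644,  0.2645, -0.0003],
       [ 0.2645, -0.9644,  0.0019],
       [ 0.0002, -0.0019, -1.    ]]), 'ft_force': array([ 0.2021, -0.0962,  0.0496]), 'wrist_torque': array([-0.0104,  0.018 , -0.0499]), 'finger_gap': 0.08573921721806456}
```

View pics/top0b.png

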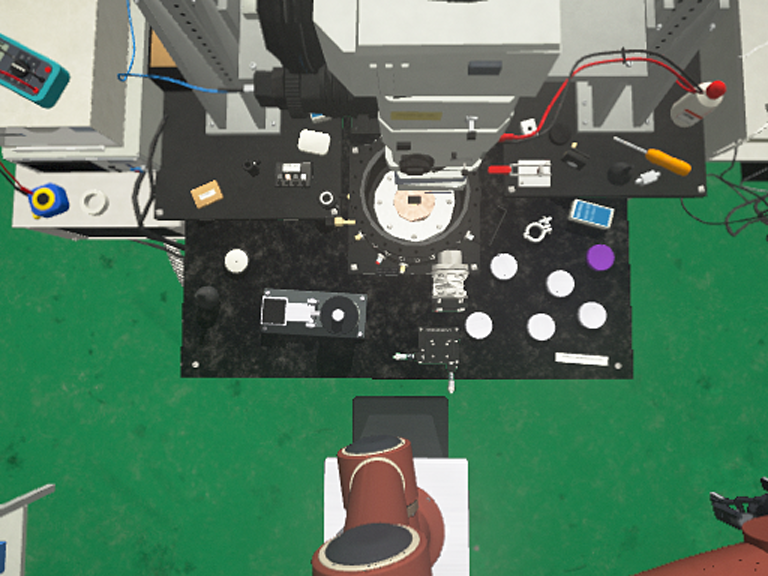

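View pics/scene0.png

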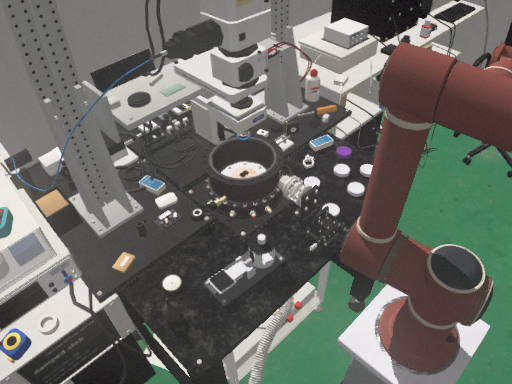

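Run:
```python
from h import *
np.set_printoptions(precision=4,suppress=True)
a=load('top0');b=load('scene0')
crop(b,'c1',290,135,390,220,8)
crop(a,'c2',170,170,430,260,3)
for n,u,v in [('A',504,266),('B',560,283),('C',592,315),('D',541,326),('E',479,325),('purple',600,257)]:
    for z in (.008,.016):
        p=at(a,u/1.5,v/1.5,z); print(n,z,p,proj(b,p))
print('knob',at(a,337/1.5,315/1.5,.112))
for u,v in[(260,290),(368,292),(366,338),(258,334)]: print(at(a,u/1.5,v/1.5,.01))
for u,v in[(264,295),(287,295),(286,324),(262,325)]: print('tread',at(a,u/1.5,v/1.5,.044))
```

```text
A 0.008 [ 0.582  -0.2437  0.008 ] [312.2302 181.4206]
A 0.016 [ 0.5812 -0.2422  0.016 ] [312.2913 180.1062]
B 0.008 [ 0.5435 -0.3686  0.008 ] [341.8889 169.8156]
B 0.016 [ 0.5429 -0.3663  0.016 ] [341.8874 168.5666]
C 0.008 [ 0.4717 -0.4382  0.008 ] [368.5255 169.9087]
C 0.016 [ 0.4717 -0.4354  0.016 ] [368.4711 168.6633]
D 0.008 [ 0.4472 -0.324   0.008 ] [355.9382 188.508 ]
D 0.016 [ 0.4473 -0.322   0.016 ] [355.9113 187.1598]
E 0.008 [ 0.4493 -0.1858  0.008 ] [331.2557 208.8172]
E 0.016 [ 0.4494 -0.1847  0.016 ] [331.284  207.3544]
purple 0.008 [ 0.6022 -0.46    0.008 ] [344.0104 151.6449]
purple 0.016 [ 0.6013 -0.4571  0.016 ] [344.002  150.4932]
knob [0.4704 0.1194 0.112 ]
[0.5277 0.3085 0.01  ]
[0.5232 0.0632 0.01  ]
[0.42   0.0672 0.01  ]
[0.4284 0.3109 0.01  ]
tread [0.5147 0.2899 0.044 ]
tread [0.5148 0.239  0.044 ]
tread [0.4513 0.2401 0.044 ]
tread [0.449  0.2929 0.044 ]
```

View pics/c1.png

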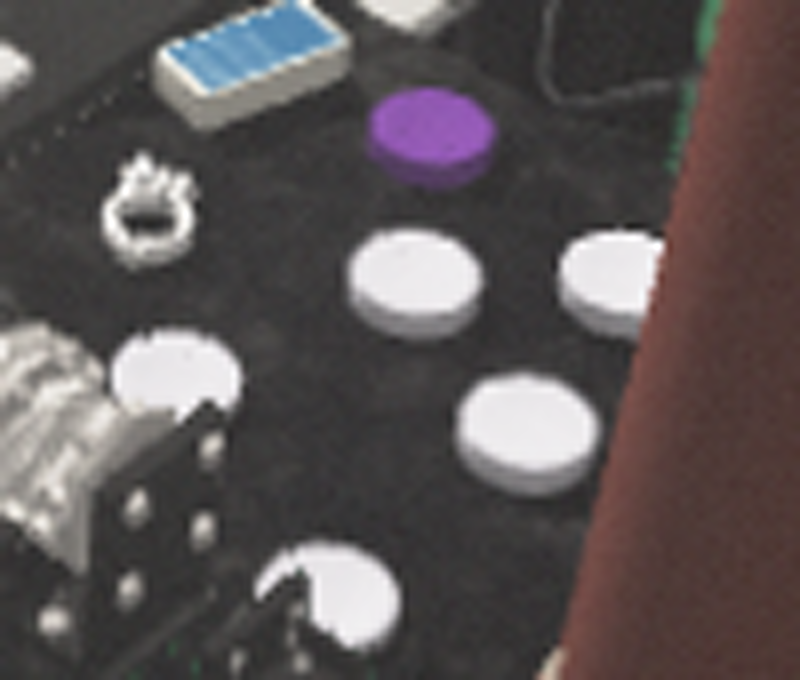

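View pics/c2.png

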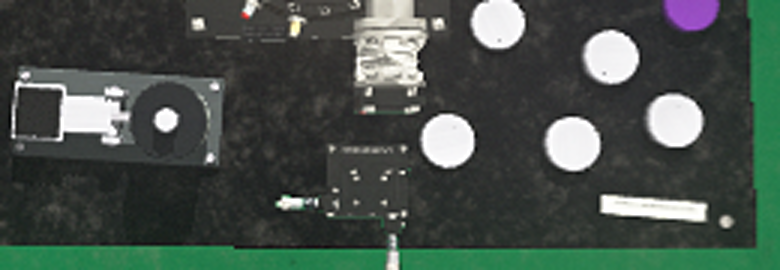

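Request:
drive_tool(
  series="0 0 -0.03 -0.203;0 0 -0.03 -0.203;0 0 -0.03 -0.203;0 0 -0.03 -0.203;0 0 -0.03 -0.203;0 0 -0.03 -0.203;0 0 -0.03 -0.203;0 0 -0.03 -0.206;0.125 0.098 0 0;0.125 0.098 0 0;0.125 0.098 0 0;0.125 0.098 0 0;0.125 0.098 0 0;0.125 0.098 0 0;0.125 0.098 0 0;0.125 0.098 0 0;0 0 0 0;0 0 0 0",
  gripper=100,
)

```text
time: 2.35
tcp_pos: [0.4078, -0.3088, 0.3199]
tool_rot: [[0.025, 1.0, -0.001], [1.0, -0.025, 0.0], [0.0, -0.001, -1.0]]
ft_force: [-0.5, -0.6, 0.0]
finger_gap: 0.0855
```

Run:
```python
from h import *
np.set_printoptions(precision=4,suppress=True)
d=snap('wrist','w1');print(arm.state());print(d['eye'],d['orientation'],d['camera_matrix'],d['k1'])
```

```text
{'time': 2.4, 'qpos': array([-45.5155, -14.5664, 101.9963,  -0.0222,  92.6035, -44.0317]), 'qd': array([-0.8148,  0.0145, -0.1907,  0.1639,  0.0152,  0.1435]), 'joint_efforts': array([  0.645 , -27.0547, -37.9819,   0.0246,   0.008 ,  -0.0023]), 'tcp_pos': array([ 0.4076, -0.3092,  0.3199]), 'tool_rot': array([[ 0.0259,  0.9997, -0.0007],
       [ 0.9997, -0.0259,  0.0001],
       [ 0.0001, -0.0007, -1.    ]]), 'ft_force': array([ 0.6789,  0.1796, -0.0204]), 'wrist_torque': array([-0.0418,  0.012 ,  0.0492]), 'finger_gap': 0.08569409557189496}
[ 0.4106 -0.2273  0.4453] [[ 0.9997 -0.0236 -0.0083]
 [-0.025  -0.9484 -0.3161]
 [-0.0005  0.3162 -0.9487]] [[271.5546   0.     257.4645]
 [  0.     271.5546 188.1335]
 [  0.       0.       1.    ]] -0.02039817957030081
```

View pics/w1.png

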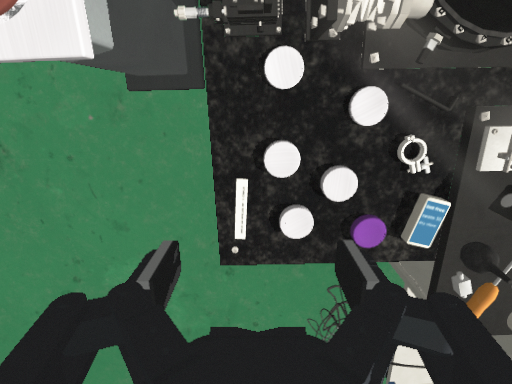

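```bash
cat >> h.py <<'E'
def blobs(d,seeds,thr=150,r=32):
    g=d['image'].min(axis=2);out=[]
    for u,v in seeds:
        m=np.zeros_like(g);cv2.circle(m,(int(u),int(v)),r,255,-1)
        b=((g>thr)&(m>0)).astype(np.uint8)
        n,l,s,c=cv2.connectedComponentsWithStats(b)
        k=1+np.argmax(s[1:,4]);cs,_=cv2.findContours((l==k).astype(np.uint8),cv2.RETR_EXTERNAL,cv2.CHAIN_APPROX_NONE)
        out.append(cv2.minEnclosingCircle(max(cs,key=len))+(tuple(c[k]),))
    return out
E
python3 - <<'E'
from h import *
np.set_printoptions(precision=4,suppress=True)
a=load('top0');w=load('w1')
S=dict(E=(284,67),A=(369,106),D=(282,159),B=(340,184),C=(296,222))
T=dict(A=(504,266),B=(560,283),C=(592,315),D=(541,326),E=(479,325))
for n in 'ABCDE':
    w_=blobs(w,[S[n]],170,27)[0];t_=blobs(a,[np.array(T[n])/1.5],170,14)[0]
    for z in(.008,.016): print(n,z,'wrist',at(w,*w_[2],z)[:2],'r',w_[1],'top',at(a,*t_[2],z)[:2],t_[1])
crop(w,'w1c',250,40,410,250,3.8) if 0 else crop(w,'w1c',250,40,410,190,5)
print('wcap',at(a,236/1.5,261/1.5,.013),'bulb',at(a,207/1.5,298/1.5,.09))
E
```

```text
A 0.008 wrist [ 0.5829 -0.2428] r 20.3731632232666 top [ 0.5826 -0.2424] 8.64996337890625
A 0.016 wrist [ 0.5798 -0.2425] r 20.3731632232666 top [ 0.5818 -0.2409] 8.64996337890625
B 0.008 wrist [ 0.5465 -0.3694] r 18.197509765625 top [ 0.544  -0.3687] 8.954689025878906
B 0.016 wrist [ 0.544  -0.3668] r 18.197509765625 top [ 0.5434 -0.3664] 8.954689025878906
C 0.008 wrist [ 0.4747 -0.4394] r 16.854263305664062 top [ 0.4725 -0.4379] 9.300638198852539
C 0.016 wrist [ 0.4736 -0.4355] r 16.854263305664062 top [ 0.4724 -0.4351] 9.300638198852539
D 0.008 wrist [ 0.4482 -0.324 ] r 18.458106994628906 top [ 0.4469 -0.3233] 9.06773853302002
D 0.016 wrist [ 0.4475 -0.3222] r 18.458106994628906 top [ 0.447  -0.3213] 9.06773853302002
E 0.008 wrist [ 0.4508 -0.1847] r 21.360109329223633 top [ 0.4502 -0.1843] 8.869997024536133
E 0.016 wrist [ 0.4501 -0.1855] r 21.360109329223633 top [ 0.4503 -0.1832] 8.869997024536133
wcap [0.5936 0.3642 0.013 ] bulb [0.5062 0.399  0.09  ]
```

View pics/w1c.png

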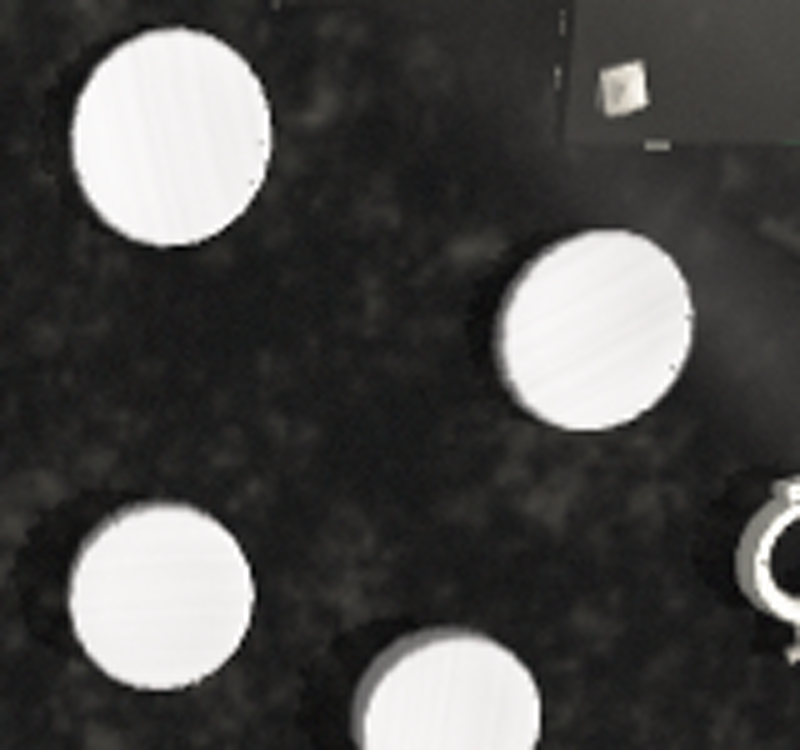

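Request:
drive_tool(
  series="0.144 0.0173 0 0;0.144 0.0173 0 0;0.144 0.0173 0 0;0.144 0.0173 0 0;0.144 0.0173 0 0;0.144 0.0173 0 0;0.144 0.0173 0 0;0.144 0.0173 0 0;0.144 0.0173 0 0;0.144 0.0173 0 0;0 0 0 0;0 0 0 0",
  gripper=70,
)

```text
time: 3.9
tcp_pos: [0.471, 0.1207, 0.3201]
tool_rot: [[0.027, 1.0, -0.0], [1.0, -0.027, -0.001], [-0.001, -0.0, -1.0]]
ft_force: [-0.6, -1.0, -0.1]
finger_gap: 0.0599
```

Run:
```python
from h import *
np.set_printoptions(precision=4,suppress=True)
d=snap('wrist','w2');s=arm.state();print(s['tcp_pos'],s['tool_rot'],s['time']);crop(d,'w2c',0,0,512,384,1.5)
```

```text
[0.471  0.1205 0.3202] [[ 0.0272  0.9996 -0.0002]
 [ 0.9996 -0.0272 -0.0005]
 [-0.0005 -0.0002 -1.    ]] 3.95
```

View pics/w2c.png

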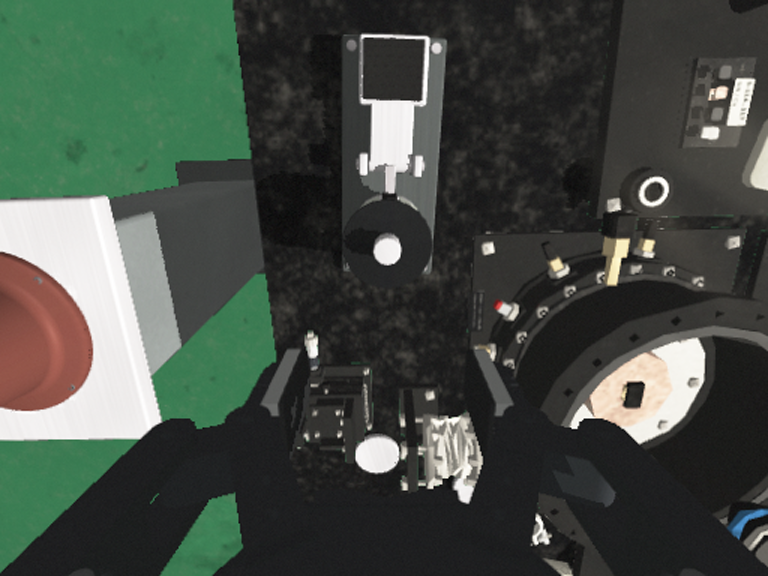

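Run:
```python
from h import *
np.set_printoptions(precision=4,suppress=True)
d=load('w2')
b=blobs(d,[(258,166)],150,14)[0];print(b)
print('knob',at(d,*b[0],.112),at(d,*b[2],.112))
for p in [(362,36),(429,37),(425,105),(359,101)]: print('tread',at(d,p[0]/1.5,p[1]/1.5,.044))
for p in [(342,40),(446,40),(343,270),(434,271)]: print('plate',at(d,p[0]/1.5,p[1]/1.5,.01))
# cover disc outer edges (rim plane z=.09)
for p in [(342,244),(433,244),(388,286)]: print('cov',at(d,p[0]/1.5,p[1]/1.5,.090))
```

```text
((258.842529296875, 166.4502716064453), 9.963898658752441, (np.float64(258.1455223880597), np.float64(166.77611940298507)))
knob [0.4734 0.1197 0.112 ] [0.4725 0.1193 0.112 ]
tread [0.4553 0.2945 0.044 ]
tread [0.5136 0.2922 0.044 ]
tread [0.5101 0.2373 0.044 ]
tread [0.4502 0.2423 0.044 ]
plate [0.4346 0.2995 0.01  ]
plate [0.533  0.2969 0.01  ]
plate [0.4222 0.0725 0.01  ]
plate [0.5237 0.0686 0.01  ]
cov [0.4322 0.1206 0.09  ]
cov [0.5134 0.1184 0.09  ]
cov [0.4723 0.0798 0.09  ]
```

Request:
drive_tool(
  series="-0.003 0.006 0.1 0;0 0 0.1 0;0 0 0.1 0;0 0 0.1 0;0 0 0.1 0;0 0 0.1 0;0 0 0.05 0;0 0 0.046 0;0 0 0 0;0 0 0 0;0 0 0 0",
  gripper=50,
)

```text
time: 5.32
tcp_pos: [0.4733, 0.121, 0.1126]
tool_rot: [[0.025, 1.0, 0.002], [1.0, -0.025, 0.0], [0.0, 0.002, -1.0]]
ft_force: [-0.0, 0.1, 0.5]
finger_gap: 0.0428
```

Request:
drive_tool(
  series="0 0 0 0;0 0 0 0;0 0 0 0;0 0 0 0;0 0 0 0;0 0 0 0",
  gripper=10,
  force=50,
)

```text
time: 6.08
tcp_pos: [0.473, 0.1211, 0.1124]
tool_rot: [[0.025, 1.0, 0.001], [1.0, -0.025, 0.0], [0.0, 0.001, -1.0]]
ft_force: [-2.4, 0.5, 6.0]
finger_gap: 0.0221
```

Request:
drive_tool(
  series="0 0 -0.03 0;0 0 -0.1 0;0 0 -0.1 0;0 0 -0.07 0;0.1 0.09 0 0;0.1 0.09 0 0;0.1 0.09 0 0;0.09 0.093 0 0;0 0 0.1 0;0 0 0.1 0;0 0 0.1 0;0 0 0.1 0;0 0 0.1 0;0 0 0.04 0;0 0 0 0;0 0 0 0",
)

```text
time: 8.07
tcp_pos: [0.5855, 0.2354, 0.0411]
tool_rot: [[0.025, 1.0, 0.002], [1.0, -0.025, 0.001], [0.001, 0.002, -1.0]]
ft_force: [-0.0, 0.4, -1.2]
finger_gap: 0.0214
```

Request:
drive_tool(
  series="0 0 0.02 0;0 0 0.01 0;0 0 0.004 0;0 0 0 0;0 0 0 0",
)

```text
time: 8.7
tcp_pos: [0.5847, 0.2352, 0.0305]
tool_rot: [[0.025, 1.0, 0.0], [1.0, -0.025, -0.0], [-0.0, 0.0, -1.0]]
ft_force: [-3.2, -0.9, 6.3]
finger_gap: 0.0218
```

Request:
drive_tool(
  series="0 0 0 0;0 0 0 0;0 0 0 0;0 0 -0.03 0;0 0 -0.12 0;0 0 -0.15 0;0 0 -0.15 0;-0.1 -0.09 -0.15 0.011;-0.1 -0.09 -0.15 0.011;-0.1 -0.09 -0.1 0;-0.08 -0.1 0 0;0 0 0 0;0 0 0 0",
  gripper=50,
)

```text
time: 10.32
tcp_pos: [0.4696, 0.1254, 0.2847]
tool_rot: [[0.043, 0.999, 0.001], [0.999, -0.043, 0.0], [0.0, 0.001, -1.0]]
ft_force: [-0.4, 0.7, -0.7]
finger_gap: 0.0429
```

Run:
```python
from h import *
np.set_printoptions(precision=4,suppress=True)
d=snap('wrist','w3');s=arm.state();print(s['tcp_pos'],s['tool_rot'],s['time']);crop(d,'w3c',200,0,400,200,3.9) if 0 else crop(d,'w3c',180,0,420,200,3)
p=proj(d,[.4728,.1197,.086]);print(p)
```

```text
[0.4698 0.1255 0.2844] [[ 0.0421  0.9991  0.0002]
 [ 0.9991 -0.0421  0.0002]
 [ 0.0003  0.0002 -1.    ]] 10.375
[259.4104 172.069 ]
```

View pics/w3c.png

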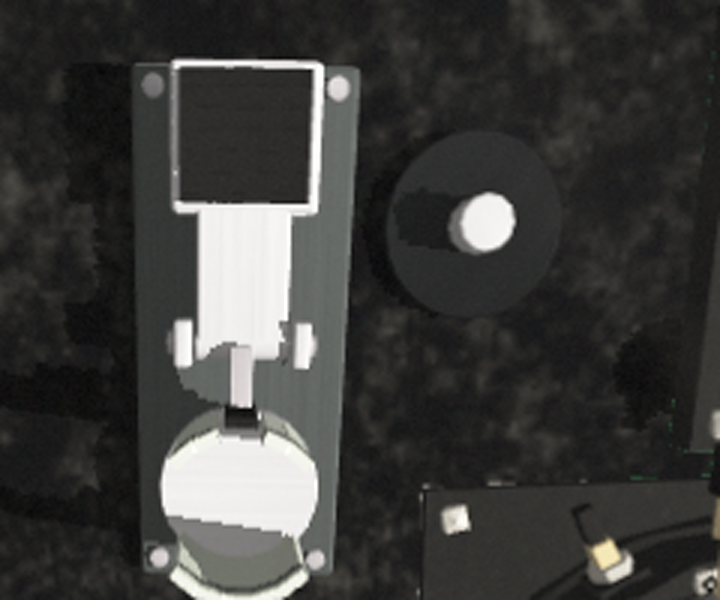

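Run:
```python
from h import *
np.set_printoptions(precision=4,suppress=True)
d=load('w3');print('floor',at(d,260,162.7,.03))
for p in [(171,61),(323,64),(318,214),(173,211)]: print('tread',at(d,180+p[0]/3,p[1]/3,.044))
for p in [(134,64),(359,68),(144,570),(330,575)]: print('plate',at(d,180+p[0]/3,p[1]/3,.01))
print('cover knob',at(d,180+487/3,222/3,.03))
x0,y0,x1,y1,f=210,90,310,230,5
im=cv2.resize(d['image'][y0:y1,x0:x1,::-1],None,fx=f,fy=f,interpolation=cv2.INTER_CUBIC)
t=np.radians(-92.4);X=np.array([np.cos(t),np.sin(t),0]);Y=np.array([-np.sin(t),np.cos(t),0]);O=np.array([.4728,.1197,0])
for r,z,c in((.038,.086,(0,0,255)),(.033,.086,(0,255,0)),(.033,.03,(255,128,0)),(.038,.01,(255,0,255))):
    q=[(proj(d,O+r*np.cos(a)*X+r*np.sin(a)*Y+[0,0,z])-[x0,y0]+.5)*f-.5 for a in np.linspace(0,6.2832,72)]
    cv2.polylines(im,[np.array(q).round().astype(np.int32)],True,c,1)
cv2.imwrite('pics/ov.png',im)
```

```text
floor [0.4741 0.1185 0.03  ]
tread [0.4537 0.2956 0.044 ]
tread [0.5137 0.292  0.044 ]
tread [0.5111 0.2368 0.044 ]
tread [0.4509 0.2406 0.044 ]
plate [0.4357 0.3034 0.01  ]
plate [0.533  0.2978 0.01  ]
plate [0.4226 0.0726 0.01  ]
plate [0.519  0.0657 0.01  ]
cover knob [0.5858 0.2319 0.03  ]
```

View pics/ov.png

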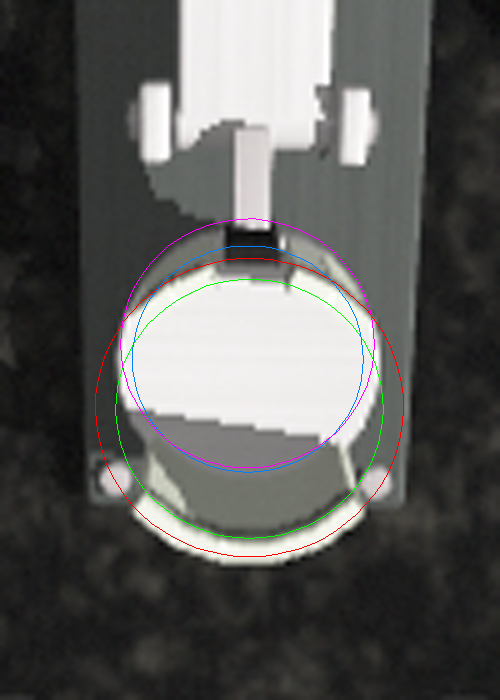

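Request:
drive_tool(
  series="-0.1 0.001 0 0.018;-0.15 0.001 0 0;-0.15 0.001 0 0;-0.15 0.001 0 0;-0.15 0.001 0 0;-0.15 0.001 0 0;-0.15 0.001 0 0;-0.15 0.001 0 0;-0.15 0.001 0 0;-0.15 0 0 0;-0.042 0 0 0;0 0 0.15 0;0 0 0.2 0;0 0 0.2 0;0 0 0.15 0;0 0 0.1 0;0 0 0 0;0 0 0 0",
  gripper=100,
)

```text
time: 12.62
tcp_pos: [0.4484, -0.3221, 0.0456]
tool_rot: [[0.056, 0.998, 0.001], [0.998, -0.056, -0.001], [-0.001, 0.001, -1.0]]
ft_force: [-0.4, 0.2, 0.7]
finger_gap: 0.0855
```

Run:
```python
from h import *
np.set_printoptions(precision=4,suppress=True)
d=snap('wrist','w4');s=arm.state();print(s['tcp_pos'],s['tool_rot'],s['time'])
a=snap('top','top1')
for n,p in dict(A=(504,266),B=(560,283),C=(592,315),E=(479,325)).items():
    t=blobs(a,[np.array(p)/1.5],170,14)[0];print(n,at(a,*t[2],.016 if n in'BC' else .008)[:2],t[1])
```

```text
[ 0.4487 -0.3226  0.0463] [[ 0.0559  0.9984  0.0024]
 [ 0.9984 -0.0559 -0.0022]
 [-0.002   0.0026 -1.    ]] 12.675
A [ 0.5827 -0.2424] 8.64996337890625
B [ 0.5474 -0.3663] 8.875443458557129
C [ 0.4908 -0.4535] 4.301262855529785
E [ 0.4502 -0.1843] 8.869997024536133
```

View pics/w4.png

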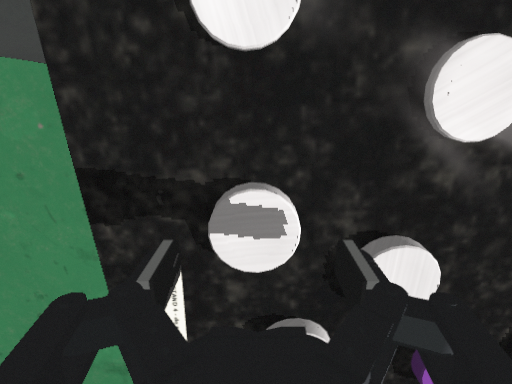

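Run:
```python
from h import *
np.set_printoptions(precision=4,suppress=True)
d=load('w4');t=blobs(d,[(254,226)],100,50)[0];print(t,at(d,*t[0],.016),at(d,254,226,.016))
print(proj(d,[.4484,-.3226,.016]))
```

```text
((254.13226318359375, 228.41067504882812), 46.600589752197266, (np.float64(254.43335883703136), np.float64(227.82264728385616))) [ 0.4472 -0.3191  0.016 ] [ 0.4472 -0.3174  0.016 ]
[256.2952 233.2742]
```

Request:
drive_tool(
  series="0.004 -0.003 0.05 0;0 0 0.03 0;0 0 0.02 0;0 0 0 0;0 0 0 0",
)

```text
time: 13.35
tcp_pos: [0.4465, -0.3208, 0.0144]
tool_rot: [[0.057, 0.998, 0.0], [0.998, -0.057, -0.0], [-0.0, 0.0, -1.0]]
ft_force: [0.3, -0.8, -0.0]
finger_gap: 0.0851
```

Request:
drive_tool(
  series="0 0 0 0;0 0 0 0;0 0 0 0;0 0 0 0;0 0 0 0;0 0 0 0",
  gripper=30,
  force=70,
)

```text
time: 14.1
tcp_pos: [0.4471, -0.3213, 0.0154]
tool_rot: [[0.057, 0.998, 0.001], [0.998, -0.057, -0.001], [-0.001, 0.001, -1.0]]
ft_force: [-0.1, 0.3, 4.8]
finger_gap: 0.0577
```

Request:
drive_tool(
  series="0 0 -0.03 0;0 0 -0.15 0;0 0 -0.2 0;0 0 -0.2 0;0 0 -0.203 0;0.1 0 0 0;0.15 0 0 0;0.15 0 0 0;0.15 0 0 0;0.15 0.002 0 0;0.15 0.002 0 0;0.15 0 0 0;0.15 0 0 0;0.15 0 0 0;0.12 0 0 0;0.047 0 0.1 0;0 0 0.1 0;0 0 0.1 0;0 0 0 0;0 0 0 0",
)

```text
time: 16.6
tcp_pos: [0.4728, 0.1187, 0.1602]
tool_rot: [[0.057, 0.998, 0.001], [0.998, -0.057, 0.0], [0.0, 0.001, -1.0]]
ft_force: [1.0, -0.3, -1.4]
finger_gap: 0.0576
```

Run:
```python
from h import *
np.set_printoptions(precision=4,suppress=True)
d=snap('wrist','w5');s=arm.state();print(s['tcp_pos'],s['tool_rot'],s['time'],s['finger_gap'],s['ft_force'])
crop(d,'w5c',100,80,420,320,2.5)
```

```text
[0.4733 0.1188 0.1609] [[ 0.0567  0.9984  0.0024]
 [ 0.9984 -0.0567  0.0003]
 [ 0.0004  0.0024 -1.    ]] 16.65 0.057220352368931034 [ 0.4645  0.5053 -0.9624]
```

View pics/w5c.png

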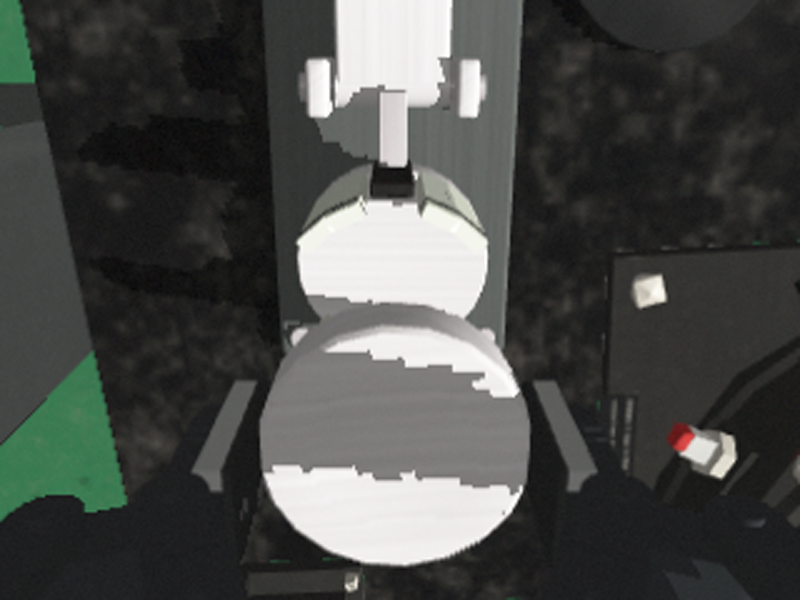

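```bash
cat >> h.py <<'E'
def overlay(d,circ,box,f,name):
    x0,y0,x1,y1=box
    im=cv2.resize(d['image'][y0:y1,x0:x1,::-1],None,fx=f,fy=f,interpolation=cv2.INTER_CUBIC)
    for c,r,col in circ:
        q=[(proj(d,np.array(c)+r*np.array([np.cos(a),np.sin(a),0]))-[x0,y0]+.5)*f-.5 for a in np.linspace(0,6.2832,72)]
        cv2.polylines(im,[np.array(q).round().astype(np.int32)],True,col,1)
    cv2.imwrite(f'pics/{name}.png',im)
E
python3 - <<'E'
from h import *
d=load('w5');t=[.473,.118]
overlay(d,[(t+[.086],.038,(0,0,255)),(t+[.086],.033,(0,255,0)),(t+[.03],.033,(255,128,0)),([.4733,.1188,.1615],.030,(255,0,255)),([.4733,.1188,.1455],.030,(255,0,255))],(180,120,340,320),4,'ov5') if 0 else overlay(d,[(t+[.086],.038,(0,0,255)),(t+[.086],.033,(0,255,0)),(t+[.03],.033,(255,128,0)),([.4733,.1188,.1615],.030,(255,0,255)),([.4733,.1188,.1455],.030,(255,0,255))],(180,130,340,310),3.3,'ov5')
E
```

```text
(no output)
```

View pics/ov5.png

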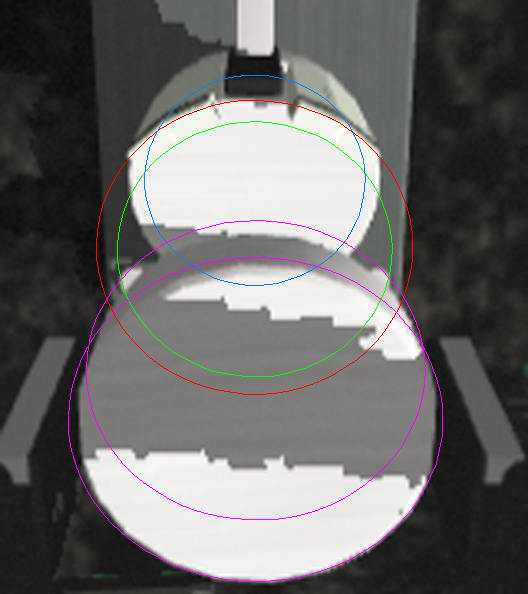

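Run:
```python
from h import *
from scipy.optimize import least_squares
np.set_printoptions(precision=4,suppress=True)
d=load('w5');img=d['image'].astype(int)
box=lambda u,v:np.array([180+u/3.3,130+v/3.3])
L,R,B,T=79,438,580,265
def ext(p,r):
    q=np.array([proj(d,[p[0]+r*np.cos(a),p[1]+r*np.sin(a),p[2]]) for a in np.linspace(0,6.2832,361)])
    return np.array([q[:,0].min(),q[:,0].max(),q[:,1].max(),q[:,1].min()])
obs=np.array([180+L/3.3,180+R/3.3,130+B/3.3,130+T/3.3])
s=least_squares(lambda p:ext(p,.03)-obs,[.473,.119,.16]);print('disc top',s.x,s.fun)
s=least_squares(lambda p:(ext(p,.03)-obs)[:3],[.473,.119,.16]);print('no T',s.x,s.fun)
print('tcp in view', proj(d,[.4733,.1188,.1609]))
```

```text
disc top [0.4738 0.1152 0.1572] [-0.3822  0.3822 -0.4747  0.4147]
no T [0.4738 0.1142 0.1564] [-0. -0.  0.]
tcp in view [256.9752 259.3809]
```

Run:
```python
from h import *
from scipy.optimize import least_squares
np.set_printoptions(precision=4,suppress=True)
d=load('w4');g=d['image'].max(axis=2)
def ext(p,r):
    q=np.array([proj(d,[p[0]+r*np.cos(a),p[1]+r*np.sin(a),p[2]]) for a in np.linspace(0,6.2832,361)])
    return np.array([q[:,0].min(),q[:,0].max(),q[:,1].max(),q[:,1].min()])
print('row',g[231,200:216],g[231,292:306]);print('col',g[265:278,254],g[180:200,254])
obs=np.array([208.5,300.5,272,190])
s=least_squares(lambda p:(ext(p,.03)-obs)[:3],[.447,-.32,.016]);print(s.x)
print(ext([.447,-.3213,.016],.03))
```

```text
row [ 27  29  27  29  31  29  31  27  92 116 121 120 120 121 120 121] [237 237 238 237 238 238 240 251 249  33  34  35  36  33]
col [237 237 238 238 238 237 215 127  31  31  33  28  28] [ 37  36  77 112 109 110 111 111 130 172 201 222 240 239 238 238 238 237
 236 238]
[ 0.4471 -0.3244  0.0122]
[206.7309 301.1916 271.5796 186.7355]
```

Run:
```python
from h import *
np.set_printoptions(precision=4,suppress=True)
d=load('w5');e0=np.array(d['eye'])
t=np.radians(-93.2);X=np.array([np.cos(t),np.sin(t),0]);Y=np.array([-np.sin(t),np.cos(t),0])
for corr in ([0,0,0],[0,.0027,.0038]):
    d['eye']=e0+corr
    for y in(.116,.118,.120):
        O=np.array([.473,y,.086]);print(corr,y,[proj(d,O+sx*.001*X+sy*.001*Y) for sx,sy in((-21,-31.7),(-21,31.7),(-38,0))])
    for y in(.1168,.1188):print('disc bottom/top edge',[proj(d,[.4738,y+o,.161])[1] for o in(-.03,.03)])
    g=None
g=d['image'].min(axis=2)
print(g[150:200:1,222]);print(g[150:200,292]);print(g[176,210:232],g[176,284:306])
```

```text
[0, 0, 0] 0.116 [array([215.6782, 184.1853]), array([297.8801, 184.075 ]), array([256.7448, 162.555 ])]
[0, 0, 0] 0.118 [array([215.4046, 181.7096]), array([297.8544, 181.5995]), array([256.5909, 159.9473])]
[0, 0, 0] 0.12 [array([215.1295, 179.2189]), array([297.8284, 179.1091]), array([256.4361, 157.3236])]
disc bottom/top edge [np.float64(307.8126449863461), np.float64(210.89894699551536)]
disc bottom/top edge [np.float64(304.98724570797606), np.float64(207.18142063048967)]
[0, 0.0027, 0.0038] 0.116 [array([216.7364, 185.9895]), array([297.2263, 185.881 ]), array([256.953 , 164.8679])]
[0, 0.0027, 0.0038] 0.118 [array([216.4716, 183.5708]), array([297.1993, 183.4626]), array([256.8031, 162.3229])]
[0, 0.0027, 0.0038] 0.12 [array([216.2053, 181.1377]), array([297.172 , 181.0299]), array([256.6523, 159.7626])]
disc bottom/top edge [np.float64(306.7693645447515), np.float64(212.8098182153057)]
disc bottom/top edge [np.float64(304.019019968486), np.float64(209.2205171747414)]
[ 51  50  52  51  52  51  50  49  51  50  50  50  52  50  51  50  52  59
  77  97  94  66 105 192 237 236 236 236 236 237 237 238 238 237 238 239
 240 239 241 241 239 237 239 238 238 238 232 192  81  58]
[100 100  99  99 100 100 100 100 100 101 100 101 100 102 101 102 102 101
 100 126 154 135 115 147 207 232 237 236 237 237 239 240 236 234 235 238
 238 238 237 238 237 236 235 238 247 249 203  98  99  99]
[ 41  49  53  50  53  52  50  52  91 209 237 237 236 236 236 236 236 237
 236 238 237 238] [237 236 237 237 236 237 236 237 237 236 219 113 100  98  99 100 101  99
 112 117  27  27]
```

Request:
drive_tool(
  series="0.006 -0.003 0.06 0;0 0 0.08 0;0 0 0.05 0;0 0 0.005 0;0 0 0.005 0;0 0 0.005 0;0 0 0 0;0 0 0 0",
)

```text
time: 17.65
tcp_pos: [0.4719, 0.1206, 0.0981]
tool_rot: [[0.057, 0.998, 0.001], [0.998, -0.057, 0.0], [0.0, 0.001, -1.0]]
ft_force: [0.6, -0.4, -1.2]
finger_gap: 0.0576
```

Bottom is about 3 mm inside the rim height with no force; continue.

Request:
drive_tool(
  series="0 0 0.005 0;0 0 0.005 0;0 0 0.01 0;0 0 0.01 0;0 0 0.01 0;0 0 0 0;0 0 0 0",
)

```text
time: 18.52
tcp_pos: [0.4717, 0.1206, 0.0857]
tool_rot: [[0.057, 0.998, 0.0], [0.998, -0.057, 0.0], [0.0, 0.0, -1.0]]
ft_force: [0.4, 0.1, -0.8]
finger_gap: 0.0571
```

Request:
drive_tool(
  series="0 0 0.03 0;0 0 0.03 0;0 0 0.03 0;0 0 0.02 0;0 0 0.012 0;0 0 0 0;0 0 0 0",
)

```text
time: 19.4
tcp_pos: [0.472, 0.1206, 0.0494]
tool_rot: [[0.056, 0.998, 0.001], [0.998, -0.056, 0.0], [0.0, 0.001, -1.0]]
ft_force: [0.4, 0.6, -0.5]
finger_gap: 0.0576
```

Request:
drive_tool(
  series="0 0 0.006 0;0 0 0.004 0;0 0 0.003 0;0 0 0 0;0 0 0 0",
)

```text
time: 20.02
tcp_pos: [0.4717, 0.1206, 0.0454]
tool_rot: [[0.056, 0.998, -0.0], [0.998, -0.056, -0.0], [-0.0, -0.0, -1.0]]
ft_force: [-1.8, -0.1, 1.6]
finger_gap: 0.0573
```

Request:
drive_tool(
  series="0 0 0 0;0 0 0 0;0 0 0 0;0 0 0 0;0 0 -0.05 0;0 0 -0.15 0;0 0 -0.2 0;0 0 -0.2 0;0 0 -0.2 0;0 0 0 0",
  gripper=82,
)

```text
time: 21.28
tcp_pos: [0.4744, 0.1209, 0.2937]
tool_rot: [[0.056, 0.998, 0.014], [0.998, -0.056, 0.001], [0.002, 0.014, -1.0]]
ft_force: [-0.7, -0.1, 0.2]
finger_gap: 0.0701
```

```bash
cat > disc.py <<'E'
from h import *
np.set_printoptions(precision=4,suppress=True)
a=snap('top','topx')
for n,p in dict(A=(504,266),B=(560,283),C=(592,315),D=(541,326),E=(479,325)).items():
    t=blobs(a,[np.array(p)/1.5],170,20)[0];print(n,at(a,*t[2],.016 if n in'BCD' else .008)[:2],t[1])
s=arm.state();print(s['tcp_pos'],s['time'])
E
python3 disc.py
```

```text
A [ 0.5827 -0.2424] 8.64996337890625
B [ 0.5434 -0.3664] 8.954689025878906
C [ 0.4724 -0.4351] 9.300638198852539Traceback (most recent call last):
  File "disc.py", line 5, in <module>
    t=blobs(a,[np.array(p)/1.5],170,20)[0];print(n,at(a,*t[2],.016 if n in'BCD' else .008)[:2],t[1])
      ~~~~~^^^^^^^^^^^^^^^^^^^^^^^^^^^^
  File "h.py", line 25, in blobs
    k=1+np.argmax(s[1:,4]);cs,_=cv2.findContours((l==k).astype(np.uint8),cv2.RETR_EXTERNAL,cv2.CHAIN_APPROX_NONE)
        ~~~~~~~~~^^^^^^^^^
    return _wrapfunc(a, 'argmax', axis=axis, out=out, **kwds)
    return bound(*args, **kwds)
ValueError: attempt to get argmax of an empty sequence
```

Request:
drive_tool(
  series="-0.1 0 0 0;-0.15 0 0 0;-0.15 0 0 0;-0.15 0 0 0;-0.15 0 0 0;-0.15 0 0 0;-0.15 0 0 0;-0.15 0.02 0 0;-0.15 0.1 0 0;-0.15 0.1 0 0;-0.158 0.1 0 0;0 0 0.15 0;0 0 0.2 0;0 0 0.2 0;0 0 0.15 0;0 0 0.1 0;0 0 0.026 0;0 0 0 0;0 0 0 0",
  gripper=100,
)

```text
time: 23.7
tcp_pos: [0.5412, -0.3673, 0.0394]
tool_rot: [[0.057, 0.998, 0.002], [0.998, -0.057, -0.002], [-0.002, 0.002, -1.0]]
ft_force: [0.5, -0.8, 0.6]
finger_gap: 0.0856
```

Request:
drive_tool(
  series="0.003 0.008 0.04 0;0 0 0.025 0;0 0 0.01 0;0 0 0 0;0 0 0 0",
)

```text
time: 24.32
tcp_pos: [0.5428, -0.3658, 0.0151]
tool_rot: [[0.057, 0.998, 0.0], [0.998, -0.057, -0.0], [-0.0, 0.0, -1.0]]
ft_force: [0.2, 0.7, -0.4]
finger_gap: 0.0851
```

Request:
drive_tool(
  series="0 0 0 0;0 0 0 0;0 0 0 0;0 0 0 0;0 0 0 0;0 0 0 0",
  gripper=30,
)

```text
time: 25.08
tcp_pos: [0.5433, -0.3663, 0.016]
tool_rot: [[0.057, 0.998, 0.001], [0.998, -0.057, -0.001], [-0.001, 0.001, -1.0]]
ft_force: [0.3, -0.4, 5.4]
finger_gap: 0.057
```

Request:
drive_tool(
  series="0 0 -0.03 0;0 0 -0.15 0;0 0 -0.2 0;0 0 -0.2 0;0 -0.1 -0.2 0;0.1 -0.1 0 0;0.15 -0.1 0 0;0.15 -0.029 0 0;0.15 0 0 0;0.15 0 0 0;0.15 0 0 0;0.15 0 0 0;0.15 0 0 0;0.15 0 0 0;0.15 0 0 0;0.1 0 0 0;0.056 0 0.1 0;0 0 0.2 0;0 0 0 0;0 0 0 0",
)

```text
time: 27.58
tcp_pos: [0.474, 0.1207, 0.1562]
tool_rot: [[0.057, 0.998, 0.001], [0.998, -0.057, 0.0], [0.0, 0.001, -1.0]]
ft_force: [1.1, 0.9, -1.4]
finger_gap: 0.0574
```

Request:
drive_tool(
  series="0 -0.007 0.06 0;0 0 0.07 0;0 0 0.035 0;0 0 0.005 0;0 0 0.005 0;0 0 0.005 0;0 0 0.005 0;0 0 0.005 0;0 0 0 0;0 0 0 0",
)

```text
time: 28.82
tcp_pos: [0.4713, 0.1209, 0.0978]
tool_rot: [[0.057, 0.998, 0.0], [0.998, -0.057, 0.0], [0.0, 0.0, -1.0]]
ft_force: [0.3, 0.7, -1.3]
finger_gap: 0.0575
```

Request:
drive_tool(
  series="0 0 0.01 0;0 0 0.02 0;0 0 0.03 0;0 0 0.03 0;0 0 0.016 0;0 0 0.005 0;0 0 0.004 0;0 0 0 0;0 0 0 0",
)

```text
time: 29.95
tcp_pos: [0.4715, 0.1209, 0.0636]
tool_rot: [[0.057, 0.998, 0.001], [0.998, -0.057, 0.0], [0.0, 0.001, -1.0]]
ft_force: [0.3, -0.2, -1.2]
finger_gap: 0.0574
```

Request:
drive_tool(
  series="0 0 0.004 0;0 0 0.002 0;0 0 0.002 0;0 0 0 0;0 0 0 0",
)

```text
time: 30.58
tcp_pos: [0.4715, 0.1209, 0.0619]
tool_rot: [[0.056, 0.998, -0.0], [0.998, -0.056, -0.0], [-0.0, -0.0, -1.0]]
ft_force: [-4.4, -0.0, 6.1]
finger_gap: 0.0573
```

Request:
drive_tool(
  series="0 0 0 0;0 0 0 0;0 0 0 0;0 0 0 0;0 0 -0.05 0;0 0 -0.15 0;0 0 -0.2 0;0 0 -0.2 0;0 0 -0.13 0;0 0 0 0;0 0 0 0",
  gripper=82,
)

```text
time: 31.95
tcp_pos: [0.471, 0.1209, 0.2797]
tool_rot: [[0.057, 0.998, -0.0], [0.998, -0.057, -0.0], [-0.0, -0.0, -1.0]]
ft_force: [-0.0, -1.0, -0.6]
finger_gap: 0.0699
```

```bash
sed -i "s/dict(.*).items/dict(A=(504,266),C=(592,315),E=(479,325)).items/" disc.py; python3 disc.py
```

```text
A [ 0.5827 -0.2424] 8.64996337890625
C [ 0.4724 -0.4351] 9.300638198852539
E [ 0.4502 -0.1843] 8.869997024536133
[0.4706 0.1208 0.2786] 32.0
```

Request:
drive_tool(
  series="-0.1 0 0 0;-0.15 0 0 0;-0.15 0 0 0;-0.15 0 0 0;-0.15 0 0 0;-0.15 0.01 0 0;-0.15 0.02 0 0;-0.15 0.02 0 0;-0.15 0.02 0 0;-0.15 0.02 0 0;-0.15 0.019 0 0;-0.15 0 0 0;-0.1 0 0 0;0 0 0.15 0;0 0 0.2 0;0 0 0.2 0;0 0 0.15 0;0 0 0.1 0;0 0 0 0;0 0 0 0",
  gripper=100,
)

```text
time: 34.5
tcp_pos: [0.4727, -0.4353, 0.0404]
tool_rot: [[0.057, 0.998, 0.0], [0.998, -0.057, -0.0], [-0.0, 0.0, -1.0]]
ft_force: [0.5, -1.2, 0.3]
finger_gap: 0.0854
```

Request:
drive_tool(
  series="0 0 0.04 0;0 0 0.025 0;0 0 0.015 0;0 0 0 0;0 0 0 0",
)

```text
time: 35.12
tcp_pos: [0.4727, -0.4352, 0.0162]
tool_rot: [[0.057, 0.998, 0.0], [0.998, -0.057, -0.0], [-0.0, 0.0, -1.0]]
ft_force: [0.9, 1.2, 0.5]
finger_gap: 0.0858
```

Request:
drive_tool(
  series="0 0 0 0;0 0 0 0;0 0 0 0;0 0 0 0;0 0 0 0;0 0 0 0",
  gripper=30,
)

```text
time: 35.88
tcp_pos: [0.4732, -0.4358, 0.017]
tool_rot: [[0.057, 0.998, 0.001], [0.998, -0.057, -0.002], [-0.001, 0.001, -1.0]]
ft_force: [-0.5, 0.1, 5.5]
finger_gap: 0.0579
```

Request:
drive_tool(
  series="0 0 -0.03 0;0 0 -0.15 0;0 0 -0.2 0;0 0 -0.2 0;0 0 -0.2 0;0.1 0 0 0;0.15 0 0 0;0.15 -0.02 0 0;0.15 -0.02 0 0;0.15 -0.02 0 0;0.15 -0.02 0 0;0.15 -0.02 0 0;0.15 -0.009 0 0;0.15 0 0 0;0.15 0 0 0;0.15 0 0 0;0.15 0 0 0;0.1 0 0 0;0 0 0 0;0 0 0 0",
)

```text
time: 38.38
tcp_pos: [0.4709, 0.1205, 0.2494]
tool_rot: [[0.057, 0.998, -0.001], [0.998, -0.057, -0.001], [-0.001, -0.001, -1.0]]
ft_force: [-0.1, -0.1, -1.1]
finger_gap: 0.0574
```

Request:
drive_tool(
  series="0 0.002 0.1 0;0 0 0.15 0;0 0 0.15 0;0 0 0.08 0;0 0 0.006 0;0 0 0.005 0;0 0 0.005 0;0 0 0.005 0;0 0 0.005 0;0 0 0 0;0 0 0 0",
)

```text
time: 39.75
tcp_pos: [0.4719, 0.1209, 0.0981]
tool_rot: [[0.056, 0.998, 0.0], [0.998, -0.056, -0.0], [-0.0, 0.0, -1.0]]
ft_force: [-0.2, 0.1, -0.8]
finger_gap: 0.0574
```

Request:
drive_tool(
  series="0 0 0.01 0;0 0 0.02 0;0 0 0.017 0;0 0 0.008 0;0 0 0.004 0;0 0 0.002 0;0 0 0 0;0 0 0 0",
)

```text
time: 40.75
tcp_pos: [0.472, 0.1209, 0.08]
tool_rot: [[0.056, 0.998, 0.0], [0.998, -0.056, 0.0], [0.0, 0.0, -1.0]]
ft_force: [0.2, 0.7, -1.8]
finger_gap: 0.0573
```

Request:
drive_tool(
  series="0 0 0.003 0;0 0 0.003 0;0 0 0 0;0 0 0 0",
)

```text
time: 41.25
tcp_pos: [0.4722, 0.1209, 0.079]
tool_rot: [[0.057, 0.998, -0.0], [0.998, -0.057, -0.0], [-0.0, -0.0, -1.0]]
ft_force: [-2.9, -0.0, 5.3]
finger_gap: 0.057
```

Request:
drive_tool(
  series="0 0 0 0;0 0 0 0;0 0 0 0;0 0 0 0;0 0 -0.05 0;0 0 -0.15 0;0 0 -0.2 0;0 0 -0.2 0;0.05 0 -0.05 0;0.1 0 0 0;0 0 0 0;0 0 0 0",
  gripper=82,
)

```text
time: 42.75
tcp_pos: [0.474, 0.1656, 0.2722]
tool_rot: [[0.056, 0.998, -0.002], [0.998, -0.056, -0.001], [-0.001, -0.001, -1.0]]
ft_force: [-0.5, -0.3, -0.4]
finger_gap: 0.07
```

```bash
python3 disc.py 2>&1|tail -5
python3 - <<'E'
from h import *
d=snap('wrist','w6');crop(d,'w6c',150,20,400,300,2.1);s=arm.state();print(s['tcp_pos'])
E
```

```text
return _wrapfunc(a, 'argmax', axis=axis, out=out, **kwds)
    return bound(*args, **kwds)
ValueError: attempt to get argmax of an empty sequence
[0.47416175 0.16528021 0.27230291]
```

View pics/w6c.png

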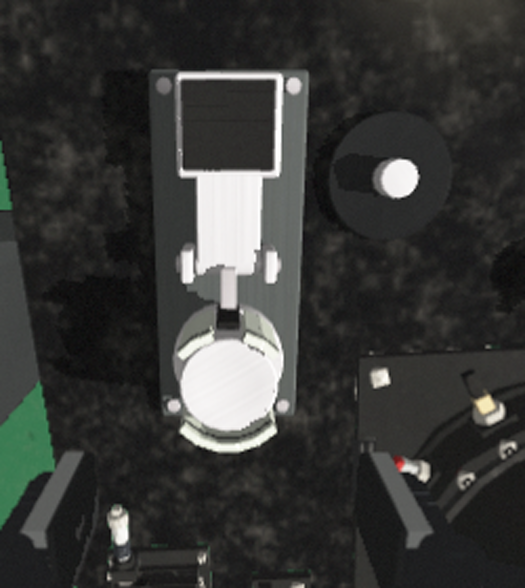

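Request:
drive_tool(
  series="0.1 0.007 0 0;0.1 0 0 0;0.1 0 0 0;0.051 0 0.1 0;0 0 0.15 0;0 0 0.15 0;0 0 0.15 0;0 0 0.1 0;0 0 0.02 0;0 0 0 0;0 0 0 0",
  gripper=0,
)

```text
time: 44.22
tcp_pos: [0.4839, 0.2712, 0.0741]
tool_rot: [[0.057, 0.998, 0.003], [0.998, -0.057, 0.001], [0.001, 0.003, -1.0]]
ft_force: [0.6, 0.2, 0.6]
finger_gap: -0.0001
```

Request:
drive_tool(
  series="0 0 0.01 0;0 0 0.015 0;0 0 0.015 0;0 0 0.015 0;0 0 0.01 0;0 0 0 0;0 0 0 0",
)

```text
time: 45.1
tcp_pos: [0.4828, 0.2714, 0.053]
tool_rot: [[0.057, 0.998, 0.001], [0.998, -0.057, 0.001], [0.001, 0.001, -1.0]]
ft_force: [-1.2, 4.0, 5.2]
finger_gap: -0.0002
```

Request:
drive_tool(
  series="0 0 0.015 0;0 0 0.012 0;0 0 0.007 0;0 0 0.004 0;0 0 0 0;0 0 0 0",
)

```text
time: 45.85
tcp_pos: [0.4829, 0.2711, 0.0424]
tool_rot: [[0.056, 0.998, 0.0], [0.998, -0.056, 0.0], [0.0, 0.0, -1.0]]
ft_force: [-3.1, 2.2, 9.6]
finger_gap: -0.0002
```

Request:
drive_tool(
  series="0 0 0.005 0;0 0 0.004 0;0 0 0 0;0 0 0 0",
)

```text
time: 46.35
tcp_pos: [0.4831, 0.2711, 0.0418]
tool_rot: [[0.056, 0.998, -0.0], [0.998, -0.056, -0.0], [-0.0, -0.0, -1.0]]
ft_force: [-9.7, -0.3, 23.2]
finger_gap: 0.0002
```

Request:
drive_tool(
  series="0 0 0 0;0 0 0 0;0 0 0 0;0 0 -0.02 0;0 0 -0.03 0;0 0 -0.03 0;0 0 -0.1 0;0 0 -0.15 0;0 0 -0.17 0;-0.03 0.1 0 0;-0.03 0.1 0 0;-0.03 0.1 0 0;-0.011 0.046 0 0;0 0 0 0;0 0 0 0",
  gripper=50,
)

```text
time: 48.22
tcp_pos: [0.5833, 0.2349, 0.1878]
tool_rot: [[0.056, 0.998, -0.002], [0.998, -0.056, -0.0], [-0.0, -0.002, -1.0]]
ft_force: [-0.6, 0.9, -0.3]
finger_gap: 0.0426
```

Run:
```python
from h import *
d=snap('wrist','w7');crop(d,'w7c',0,0,512,384,1.4);s=arm.state();print(s['tcp_pos'],s['finger_gap'])
```

```text
[0.58334382 0.23506634 0.18805786] 0.04293161747251221
```

View pics/w7c.png

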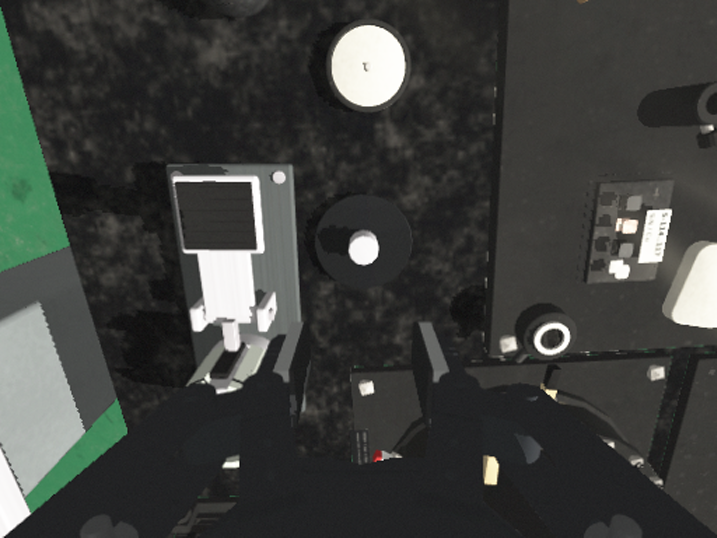

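Request:
drive_tool(
  series="0 0.004 0.1 0;0 0 0.15 0;0 0 0.15 0;0 0 0.08 0;0 0 0.03 0;0 0 0.01 0;0 0 0 0;0 0 0 0",
)

```text
time: 49.28
tcp_pos: [0.5866, 0.2349, 0.034]
tool_rot: [[0.056, 0.998, 0.002], [0.998, -0.056, 0.001], [0.001, 0.002, -1.0]]
ft_force: [0.0, -0.4, -0.7]
finger_gap: 0.0426
```

Request:
drive_tool(
  series="0 0 0 0;0 0 0 0;0 0 0 0;0 0 0 0;0 0 0 0;0 0 0 0",
  gripper=10,
  force=60,
)

```text
time: 50.02
tcp_pos: [0.5864, 0.2348, 0.0336]
tool_rot: [[0.057, 0.998, 0.001], [0.998, -0.057, 0.0], [0.0, 0.001, -1.0]]
ft_force: [-1.3, -0.0, 5.5]
finger_gap: 0.0213
```

Request:
drive_tool(
  series="0 0 -0.03 0;0 0 -0.12 0;0 0 -0.15 0;0 0 -0.155 0;-0.1 -0.09 0 0;-0.1 -0.09 0 0;-0.1 -0.09 0 0;-0.102 -0.088 0 0;0 0 0.1 0;0 0 0.04 0;0 0 0 0;0 0 0 0",
)

```text
time: 51.52
tcp_pos: [0.4723, 0.1206, 0.1276]
tool_rot: [[0.056, 0.998, 0.001], [0.998, -0.056, 0.0], [0.0, 0.001, -1.0]]
ft_force: [-0.5, 0.2, -1.4]
finger_gap: 0.0218
```

Request:
drive_tool(
  series="0 0 0.015 0;0 0 0.01 0;0 0 0.007 0;0 0 0.005 0;0 0 0.003 0;0 0 0 0;0 0 0 0",
)

```text
time: 52.4
tcp_pos: [0.4716, 0.1203, 0.1156]
tool_rot: [[0.056, 0.998, -0.0], [0.998, -0.056, -0.0], [-0.0, -0.0, -1.0]]
ft_force: [-4.1, -0.3, 4.9]
finger_gap: 0.021
```

Seated at the predicted height, contact felt. Release, lift and check.

Request:
drive_tool(
  series="0 0 0 0;0 0 0 0;0 0 0 0;0 0 0 0;0 0 -0.04 0;0 0 -0.15 0;0 0 -0.2 0;0 0 -0.2 0;0.1 0 0 0;0.1 0 0 0;0 0 0 0;0 0 0 0",
  gripper=50,
)

```text
time: 53.9
tcp_pos: [0.4749, 0.1798, 0.2923]
tool_rot: [[0.056, 0.998, 0.0], [0.998, -0.056, -0.0], [-0.0, 0.0, -1.0]]
ft_force: [-0.7, -0.4, -0.4]
finger_gap: 0.0428
```

Run:
```python
from h import *
np.set_printoptions(precision=4,suppress=True)
d=snap('wrist','w8');b=snap('scene','s8');a=snap('top','t8')
u,v=proj(b,[.473,.119,.09]).astype(int);print(u,v)
A=cv2.resize(b['image'][v-55:v+55,u-60:u+60,::-1],None,fx=4,fy=4,interpolation=cv2.INTER_CUBIC)[:,:400]
B=cv2.resize(d['image'][20:300,150:400,::-1],(393,440));cv2.imwrite('pics/f8.png',np.hstack([A[:, -400:],B]))
s=arm.state();print(s['tcp_pos'],s['ft_force'],s['time'])
g=a['image'].min(axis=2);n,l,st,c=cv2.connectedComponentsWithStats(((g>170)).astype(np.uint8))
for k in range(1,n):
    if 80<st[k,4]<400:print(st[k,4],c[k],at(a,*c[k],.012)[:2])
```

```text
261 241
[0.475  0.1795 0.2919] [ 0.0193  0.2947 -0.0485] 54.05
317 [91.4196 24.8959] [1.1301 0.6174]
283 [410.2509  45.7951] [ 1.0414 -0.5085]
285 [303.8491  65.3684] [ 0.9729 -0.1381]
151 [295.4172  85.3907] [ 0.9014 -0.1083]
275 [208.8836  94.0618] [0.8725 0.1916]
238 [501.5336 100.7143] [ 0.8449 -0.8133]
206 [294.2767 114.6408] [ 0.7981 -0.1037]
205 [354.6927 117.8976] [ 0.7859 -0.31  ]
128 [ 95.7109 128.4453] [0.7532 0.5849]
135 [105.3333 146.5926] [0.6892 0.5484]
102 [358.9314 152.3725] [ 0.6666 -0.3219]
178 [157.0449 173.1966] [0.5965 0.3655]
169 [300.5621 173.1834] [ 0.5958 -0.1236]
234 [335.6239 177.1624] [ 0.5822 -0.2417]
258 [300.5155 188.186 ] [ 0.5449 -0.1231]
168 [204.125  207.7917] [0.4787 0.2022]
243 [318.8807 216.3992] [ 0.4502 -0.1838]
203 [387.4384 238.9803] [ 0.3757 -0.4102]
92 [260.6739 379.663 ] [-0.0786  0.0102]
```

View pics/f8.png

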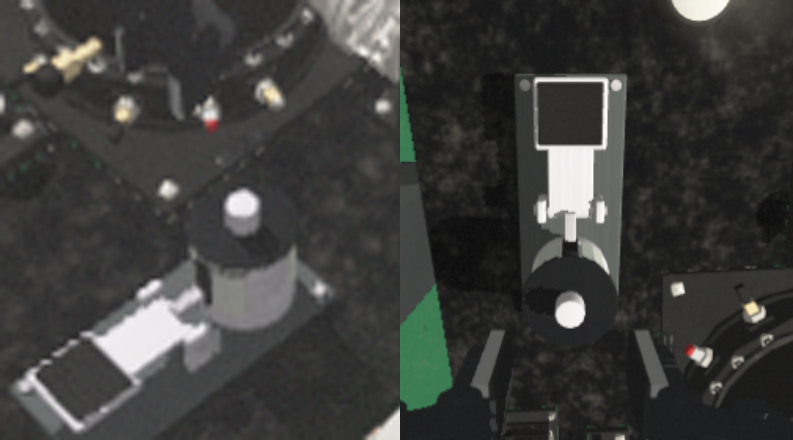

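```bash
python3 -c "
from plant import arm
print(arm.close_job())"
```

```text
the job is handed in; nothing more can be done
None
```

The job is done and handed in at about 54 s of the 200 s allowed; the hand-in gave no verdict.

- **Cover off:** I took the cover off and laid it flat beside the stand, about 0.16 m from the tube.
- **Stack:** I put the three thick discs in the tube (3 × 16 mm = 48 mm). Each one touched down within about 1 mm of its predicted height, so the top of the stack should be level with the line.
- **Discs left out:** Both thin discs stayed where they were on the worktop. I did not touch the purple look-alike.
- **Treadle:** I pressed it until the wrist force jumped from 10 N to 23 N at the expected height. I held it there for about half a second and let it spring back.
- **Cover back on:** It touched down at the predicted seated height.

**Last checks:** the final pictures show the cover flat and centred on the tube and the treadle up. The thin discs have not moved, and the gripper is clear of everything. The window cap is within about 2 mm of where it first measured. I did not re-measure the bulb or the clamp, but the arm never touched them.

**Disagreements and failures:**
- The wrist camera read about 3–4 mm off at close range. Together with conflicting estimates of the tube axis (up to about 5 mm apart), that made me correct the tube position by about 2 mm before the first insertion.
- The finger opening read about 2 mm low on known sizes.
- Two runs of my disc-detection script stopped with an error: one looked for a disc I had already moved, and the next for ones I had already stacked. The script gave no other trouble.
- I could not measure the discs' 2 mm push against the far wall.

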